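Run a tool hanger onto the bench rail

TASK

Take the orange hanger, bring it to the open end of the bench's tool rail with its steel hook on the far side, thread it onto the bar there and slide it gently along, giving way to the bar's own direction, to the red stop until the stop's spring catch clicks out into the window in the hanger's side and the black buffer pin is pushed in. Let go so that it stays there by itself; never force the hanger against the rail or stop (keep it under about 20 N), and leave everything else on the bench where it is.

Things in the scene. Friction and masses are not known exactly. Their poses are not given: they have to be found in the camera images.
- hanger: orange hanger, about 0.25 kg, standing on its side plates: an upside-down U 48 mm wide (x), 70 mm long (y, sliding direction), 90 mm tall with its fin. Origin: centre of underside; z up, x to the side with steel hook (reaches x = 56 mm) and window. It starts within 0.6 rad of the world axes, hook away from the robot; on the rail its x and y point as the rail's
- hanger_fin (a point): grip point in the fin on top of the hanger, 72 mm above its origin. The fin is 14 mm thick (x), 40 mm long (y) and stands from 45 to 90 mm above the origin, on the roof plate
- hanger_bay (a point): middle of the roof's underside, 37 mm above the hanger's origin; it lies on the bar's top. The bar's space below it is 38 mm wide between the 5 mm side plates and 10 mm high down to two inward steel lips (7 mm thick, 14 mm apart, for the web): about 1 mm clearance all round. Resting on the bar the hanger's origin is 83 mm above the bench
- hanger_window (a point): outer middle of the window (24 mm long in y, 13 mm high) in the hanger's +x side plate, halfway along its length, 31 mm above its origin; the catch springs out into it
- rail: tool rail fixed to the bench: a T, an aluminium bar 36 mm wide, 8 mm thick, 300 mm long (top 120 mm above the bench) on an 8 mm blue web and a blue foot plate 130 x 300 x 12 mm. These axes are the FOOT's, yaw within 0.25 rad: origin on the bench under the bar's middle, y to the open end (left as the robot sees it), x away from the robot, z up; the bar itself runs up to 0.08 rad off them
- rail_mouth (a point): centre of the bar's top at the tip of its open end, 120 mm above the bench, rail y = +150 mm (axes: the foot's). Only here can the bar be entered; it is rounded and narrows over the last 28 mm to 20 mm wide. From here the bar runs level along the foot's -y, but turned about this point by up to 0.08 rad either way, NOT reported: follow it by feel or sight
- catch (a joint): red spring nose of a red stop clamp (50 mm wide, 34 mm above the bar) fixed on the bar; its place is NOT reported: home for the hanger's origin is 130 to 210 mm from the open end. The nose, ramped both ways, 24 mm long, stands 3.5 mm out of the bar's far edge: 0 = out, 0.006 m = in, spring 4 to 7 N. The hanger's side plate presses it in (1 to 8 N along the bar); it springs out into the window
- buffer (a joint): black spring pin, 8 mm diameter, on the stop, pointing to the open end, just above the bar: 0 = fully out, grows as the hanger's end pushes it in; 0.007 m when the window is centred on the catch (home; it may settle 4 mm short of that), 0.0085 m at the solid stop, where the catch is also out. Spring 0.4 to 1.3 N
- drill: yellow and black cordless drill standing upright on its battery, about 75 x 180 mm on plan, 185 mm tall; origin under its foot. Leave it alone.
- battery: spare black battery pack with yellow top, 75 x 110 x 59 mm; origin under its centre. Leave it alone.
- wrench: steel open-ended wrench lying flat on the bench, under 200 mm long. Leave it alone.
- screwdriver: screwdriver lying on the bench, about 200 mm long. Leave it alone.
- spray: closed spray can with blue label, 60 mm diameter, 170 mm tall; origin under its centre. Leave it alone.
- bracket: steel angle bracket, 50 x 90 mm, 50 mm tall, lying on one leg; origin under its centre. Leave it alone.
- block: machined aluminium block with a round boss, 50 x 50 x 52 mm; origin under its centre. Leave it alone.
Mind the look-alikes: they are no part of the job. Of the things like the hanger, leave any that is purple or white; of the rest the smaller one is meant.

How it is judged:
By the outcome, as a careful person would: the job done as asked, in the order asked, and still so for the second after the job is handed in, with the robot touching nothing.
It also fails if it takes over 72 s, if anything falls off the work surface, if the arm or the gripper's body presses on something with over 40 N, if the wrist force passes 120 N, or if a joint passes its speed limit or range.

ROBOT

A 6-joint arm with a two-finger parallel gripper is mounted at the origin on the work surface. World frame = base frame: x ahead of the robot, y to its left, z up, the work surface at z = 0. Lengths are in m, angles in rad, forces in N, time in s.
With the tool pointing down it reaches from about 0.35 to 0.975 m from the base axis. Payload 17.4 kg.
Tool frame: the origin (TCP) lies at the very end of the fingers, on their centre line; the grasp point (between the pads) lies 19 mm behind it; z points along the fingers, y is the line along which they close (so a half turn about z gives the same grasp; the last joint's range is limited). The gripper opens to 85 mm and grips with 20 to 120 N. Pads are 22 mm wide; open, the fingers measure 114 mm over their backs; the gripper's body (76 mm by 85 mm) begins 54 mm behind the grasp point. The pads swing forward as they close: fully open they stand 13 mm farther back than shut.
Start: joints at [1.19, 0.116, 1.442, -0, 1.584, -0.038], TCP at [0.227, 0.636, 0.231] pointing down, gripper open.
Joint ranges: [-2.83, 2.83], [-0.83, 2.19], [0.07, 2.5], [-1.14, 4.28], [0.01, 3], [-2.97, 2.97]. Speed limits (rad/s): [1.89, 1.89, 2.22, 3.14, 3.14, 3.14].

INTERFACE

Orientations are given as a rotation vector (axis times angle).
In Python, from plant import get_state, capture, hand_in gives the robot as it stands.
- The arm moves only by the tool send_rows, never from a script. Its argument "commands" is a list that holds one entry, the list of rows, each a list of 6 numbers: the shift along the tool's x, y, z in mm, then the turn, a rotation vector about the tool's x, y, z in rad. A call has 1 to 12 rows; each row is the pose to reach, as a shift and turn from the pose commanded when the call began, along the tool's axes at that moment; what a row does not reach only later rows make up. A row lasts 1/10 s, in which the tool goes at most 50 mm and 8.59 degrees, less where a joint would pass 70% of its speed; a pose out of reach is approached as far as the arm can. A call with a gripper value outside its range is refused whole. "grip" is the closure, from -1 (fully open) to 1 (shut), set as the call begins (left out, the last holds). The fingers move at their own pace and stop on an object; "grip_force" is the grip in N (left out, the last holds). Time passes only in rows, so rows that repeat a pose let the fingers close. It gives the time, the measured TCP pose, the force, the opening and the grip force at its end, in the units of the state.
- get_state(): the state, without advancing time (a new reading comes with each control period).
- capture(name): name is "scene" or "top" or "wrist"; returns a dict with "pixels" (420x560x3 uint8, blue, green, red), "depth" (420x560 float32, m along the optical axis (not along the pixel's ray), 0 where there is no reading), "mtx" (3x3 intrinsics, pixels), "k1" (the pictures are not rectified: a ray, as slopes to the right and down, at radius r is drawn at 1 + k1 r^2 times it, then the intrinsics apply), "R" (3x3) and "t" (3): a world point X has camera coordinates R X + t. Camera axes: x right, y down, z forward; pixel columns grow to the right and rows downward; lengths in m; the calibration is good to about 2 mm. A picture is of the moment at which its call begins.
- hand_in(): hands the job in; it is judged then, once.
The state is a dict: "clock": time; "joints": joint angles; "joint_velocities": joint speeds; "joint_torque": joint torques, N m; "eef_pos": TCP position; "tcp_rot": TCP orientation; "contact_force": force on the tool from outside, world axes, zero at the start; "wrist_torque": the same for the moment, N m; "gripper_width": finger opening in m; "finger_force": force on a finger pad.
Only numpy, scipy, OpenCV 4.12 (cv2) and the standard library are available. Lean on these libraries where they do the work, as an engineer would, in place of code of your own. Each camera call takes 0.05 s, during which the arm holds its last target. There are 200 camera calls.

## Working session

There is one attempt and no reset: what is moved stays moved. The work goes in short steps, Python scripts to look and compute and a tool call to move; the robot and the scene stay as the last step left them, time stands still between calls to the robot, and variables do not carry over. Pictures are saved under pics/ and viewed, at most 10 in all, crops included, and the job is handed in when it is done.

Besides the shell and the picture viewer there is one more tool, called after "Request:" in YAML: its name, and indented under it one key for each argument. send_rows: Moves the arm, as the interface text tells. Its arguments: {"type":"object","properties":{"commands":{"type":"array"},"grip":{"type":"number"},"grip_force":{"type":"number"}},"required":["commands"]}

```bash
ls; mkdir -p pics
cat > h.py <<'E'
import numpy as np, cv2
from plant import get_state, capture, hand_in
from scipy.spatial.transform import Rotation as Ro
def cloud(c):
    h,w=c["depth"].shape; u,v=np.meshgrid(np.arange(w),np.arange(h))
    K=np.array(c["mtx"],float); k=c["k1"]
    xd=(u-K[0,2])/K[0,0]; yd=(v-K[1,2])/K[1,1]; x,y=xd.copy(),yd.copy()
    for _ in range(8):
        s=1+k*(x*x+y*y); x,y=xd/s,yd/s
    d=c["depth"]; P=np.stack([x*d,y*d,d],-1)
    return (P-np.array(c["t"]))@np.array(c["R"])   # world pts HxWx3
def snap(n,save=None):
    c=capture(n); c["P"]=cloud(c); c["ok"]=c["depth"]>0
    if save: cv2.imwrite("pics/"+save,c["pixels"])
    c["hsv"]=cv2.cvtColor(c["pixels"],cv2.COLOR_BGR2HSV)
    return c
E
python3 - <<'E'
from h import *
a=snap("scene");b=snap("top")
cv2.imwrite("pics/a.png",cv2.resize(np.vstack([a["pixels"],b["pixels"]]),None,fx=.71,fy=.71))
np.savez("ab.npz",ap=a["pixels"],aP=a["P"],bp=b["pixels"],bP=b["P"])
for c in (a,b):
    m=cv2.inRange(c["hsv"],(5,120,90),(22,255,255)); n,l,s,ce=cv2.connectedComponentsWithStats(m)
    for i in range(1,n):
        if s[i,4]>60:
            p=c["P"][(l==i)&c["ok"]]; print(s[i],ce[i].round(),np.median(p,0).round(3),p.min(0).round(3),p.max(0).round(3))
print(get_state())
E
```

```text
pics
[ 281   55  199   68 7620] [391.  86.] [-0.068  0.521  0.002] [-1.469  0.13  -0.651] [0.303 1.276 0.193]
[     0     71    560    349 118011] [248. 261.] [ 0.659 -0.159  0.002] [-1.488 -1.06  -0.659] [0.955 0.8   0.184]
[341 113  21  12 111] [351. 118.] [0.271 0.249 0.132] [0.07  0.228 0.   ] [0.3   0.339 0.136]
[     0     84    560    336 143130] [291. 257.] [ 0.402 -0.035 -0.   ] [-0.021 -0.836 -0.761] [1.37  0.936 0.53 ]
[  0 151   8  39 156] [  2. 164.] [ 0.721  0.937 -0.085] [ 0.633  0.924 -0.093] [ 0.763  0.957 -0.079]
{'clock': 0.1, 'joints': array([ 1.19018757e+00,  1.16451841e-01,  1.44222585e+00, -2.89623866e-05,
        1.58402139e+00, -3.78099546e-02]), 'joint_velocities': array([-0.00068085, -0.00160383, -0.00040065, -0.00074719,  0.00355364,
       -0.00069404]), 'joint_torque': array([ 1.04210871e-03, -7.33668709e+01, -6.33783102e+01, -8.59850456e-05,
        5.22143280e-03,  2.25127189e-05]), 'eef_pos': array([0.22683745, 0.635546  , 0.23060968]), 'tcp_rot': array([-5.35800604e-01, -3.09535998e+00,  1.70940539e-03]), 'contact_force': array([-0.73291583, -0.3702618 ,  0.25712579]), 'wrist_torque': array([-0.02920625, -0.04738843, -0.00351895]), 'finger_force': 0.0, 'gripper_width': 0.08555358068553419}
```

View pics/a.png

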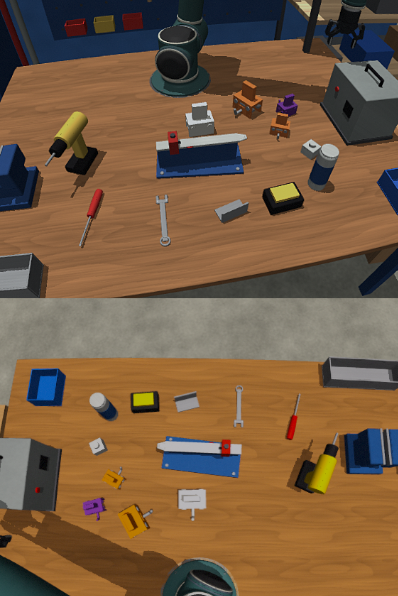

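Run:
```python
from h import *
z=np.load("ab.npz"); bp,bP,ap,aP=z["bp"],z["bP"],z["bp"],z["aP"]
ap=z["ap"]
crop=cv2.resize(bp[205:345,100:300],None,fx=4,fy=4,interpolation=cv2.INTER_CUBIC)
crop2=cv2.resize(ap[100:200,300:440],None,fx=4,fy=4,interpolation=cv2.INTER_CUBIC)
cv2.imwrite("pics/b.png",crop[:, :800])
hsv=cv2.cvtColor(bp,cv2.COLOR_BGR2HSV)
m=((bP[...,2]>0.015)&(bP[...,2]<.3)).astype(np.uint8)
n,l,s,ce=cv2.connectedComponentsWithStats(m)
for i in range(1,n):
    if s[i,4]>60:
        p=bP[l==i]; print(s[i],np.median(p,0).round(3),p.min(0).round(3),p.max(0).round(3),np.median(hsv[l==i],0))
```

```text
[ 455   82  105   47 2661] [ 0.894 -0.638  0.051] [ 0.829 -0.819  0.015] [ 0.936 -0.496  0.084] [135.   9.  52.]
[  37   99   53   52 1545] [0.8   0.66  0.047] [0.726 0.596 0.015] [0.869 0.722 0.075] [108. 233.  70.]
[ 183  131   42   30 1087] [0.731 0.234 0.047] [0.698 0.18  0.015] [0.78  0.297 0.064] [ 30. 209.  76.]
[246 131  30  14 191] [0.764 0.076 0.038] [0.75  0.035 0.015] [0.779 0.117 0.054] [120.   9.  57.]
[126 133  40  39 938] [0.681 0.367 0.146] [0.661 0.348 0.015] [0.72  0.407 0.175] [24.  11.  75.5]
[403 165  16  34 296] [ 0.647 -0.351  0.023] [ 0.6   -0.374  0.015] [ 0.698 -0.328  0.033] [  0. 255. 180.]
[ 485  183   75   65 4197] [ 0.539 -0.603  0.146] [ 0.467 -0.71   0.015] [ 0.626 -0.566  0.169] [107. 195.  94.]
[ 416  190   61   86 2449] [ 0.457 -0.4    0.171] [ 0.38  -0.473  0.015] [ 0.592 -0.357  0.191] [ 27. 255. 106.]
[   0  197   85  103 7665] [0.42  0.583 0.21 ] [0.294 0.573 0.015] [0.542 0.697 0.228] [60.  6. 77.]
[125 196  25  25 384] [0.551 0.409 0.039] [0.52  0.381 0.015] [0.586 0.447 0.056] [ 18.   6. 183.]
[ 222  197  118   27 1955] [0.536 0.001 0.12 ] [ 0.51  -0.135  0.015] [0.594 0.161 0.167] [140.   4. 184.]
[144 241  33  28 490] [0.424 0.331 0.045] [0.39  0.297 0.018] [0.461 0.378 0.095] [ 19. 255. 187.]
[ 252  269   38   44 1080] [0.353 0.033 0.063] [ 0.283 -0.014  0.016] [0.395 0.083 0.13 ] [140.   4. 184.]
[117 281  32  26 533] [0.319 0.397 0.045] [0.286 0.365 0.015] [0.353 0.445 0.093] [142. 168. 148.]
[ 166  290   50   49 1284] [0.276 0.239 0.065] [0.211 0.179 0.015] [0.333 0.303 0.133] [ 19. 255. 186.]
[  0 333  17  18 127] [0.215 0.583 0.277] [0.191 0.561 0.245] [0.223 0.593 0.3  ] [90. 51. 22.]
[ 240  379   88   41 2470] [ 0.087 -0.006  0.188] [ 0.006 -0.107  0.015] [0.125 0.106 0.235] [90. 64. 49.]
```

View pics/b.png

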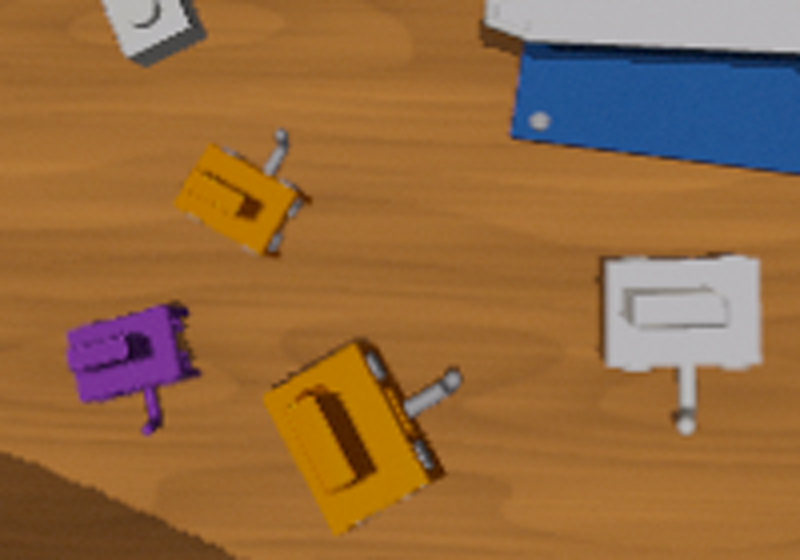

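Run:
```python
from h import *
z=np.load("ab.npz"); p,P=z["bp"],z["bP"]
def rect(m,name,w=None):
    q=P[m][:,:2].astype(np.float32); r=cv2.minAreaRect(q*1000); print(name,len(q),np.round(r[0],1),np.round(r[1],1),round(r[2],1))
    c=q.mean(0);u,s,v=np.linalg.svd(q-c,full_matrices=False);print("   mean",c.round(4),"dir",v[0].round(3),"yaw of y-axis",np.arctan2(-v[0][0],v[0][1]).round(4)); 
u,v=np.meshgrid(np.arange(560),np.arange(420))
box=lambda a,b,c,d:(u>=a)&(u<a+c)&(v>=b)&(v<b+d)
B=box(142,238,38,34); Z=P[...,2]; hsv=cv2.cvtColor(p,cv2.COLOR_BGR2HSV); org=(hsv[...,1]>200)
rect(B&(Z>.08)&(Z<.1),"fin"); rect(B&(Z>.04)&(Z<.05)&org,"roof")
R=box(215,190,130,40); 
print("bar z",np.median(Z[R&(Z>.11)&(Z<.13)]))
rect(R&(Z>.113)&(Z<.128),"bar"); rect(R&(Z>.145)&(Z<.165),"stop")
F=box(215,195,130,80)&(Z>.006)&(Z<.018)&(hsv[...,0]>100)&(hsv[...,0]<125)&(hsv[...,1]>150); rect(F,"foot")
q=P[F][:,:2]; h=cv2.minAreaRect((q*1000).astype(np.float32)); print(cv2.boxPoints(h).round())
# bar edges & centerline by y bins
q=P[R&(Z>.113)&(Z<.128)]
for y in np.arange(-.14,.18,.015):
    s=q[(q[:,1]>=y)&(q[:,1]<y+.015)]
    if len(s)>3: print(round(y+.0075,4),s[:,0].min().round(4),s[:,0].max().round(4),s[:,0].mean().round(4),s[:,2].mean().round(4))
s=q[q[:,1].argsort()[-6:]];print(s.round(4))
```

```text
fin 95 [424.4 338.1] [42.3 14.2] 63.0
   mean [0.4241 0.337 ] dir [-0.434 -0.901] yaw of y-axis 2.6921
roof 314 [426.  338.2] [70.9 46.6] 64.0
   mean [0.4247 0.3349] dir [-0.502 -0.865] yaw of y-axis 2.6156
bar z 0.11975481748738614
bar 1498 [540.7  13.2] [296.9  50.6] 86.4
   mean [0.5376 0.0195] dir [-0.025 -1.   ] yaw of y-axis 3.1171
stop 253 [535.6 -79.7] [50.9 29.8] 0.1
   mean [ 0.5351 -0.0787] dir [-0.999  0.039] yaw of y-axis 1.5322
foot 2992 [524.8   5.2] [296.7 128.4] 84.0
   mean [0.5047 0.0059] dir [-0.138 -0.99 ] yaw of y-axis 3.0029
[[ 445. -136.]
 [ 573. -149.]
 [ 604.  146.]
 [ 477.  159.]]
-0.1325 0.5173 0.5514 0.5354 0.1199
-0.1175 0.5167 0.5531 0.5342 0.1198
-0.1025 0.5169 0.5539 0.5348 0.1196
-0.0875 0.5103 0.5109 0.5106 0.123
-0.0725 0.5104 0.5118 0.5112 0.1211
-0.0575 0.5105 0.5612 0.5368 0.1206
-0.0425 0.5182 0.5553 0.5363 0.1196
-0.0275 0.5183 0.5574 0.5375 0.1195
-0.0125 0.5195 0.5541 0.5367 0.1198
0.0025 0.52 0.5561 0.5372 0.1198
0.0175 0.5196 0.5557 0.5376 0.1197
0.0325 0.5199 0.5559 0.5379 0.1196
0.0475 0.5208 0.5557 0.5382 0.1199
0.0625 0.5205 0.5576 0.5387 0.12
0.0775 0.5215 0.5575 0.539 0.119
0.0925 0.5212 0.5575 0.5392 0.1193
0.1075 0.5225 0.5567 0.5394 0.12
0.1225 0.5218 0.5589 0.5401 0.1193
0.1375 0.523 0.5582 0.5404 0.1194
0.1525 0.5274 0.5533 0.5408 0.119
0.1675 0.5349 0.5507 0.5424 0.1189
[[0.5372 0.1602 0.1189]
 [0.5349 0.1603 0.1178]
 [0.5445 0.1603 0.1211]
 [0.5423 0.1604 0.1193]
 [0.5477 0.1609 0.1183]
 [0.5507 0.1613 0.1166]]
```

```bash
cat >> h.py <<'E'
def plan(pos,yaw,flip=None):
    "shift (mm, tool axes) and turn to a down-pointing tool with tool y along +-hanger x at this yaw"
    s=get_state(); R0=Ro.from_rotvec(s["tcp_rot"]); best=None
    for sg in (1,-1):
        y=sg*np.array([np.cos(yaw),np.sin(yaw),0]); zz=np.array([0,0,-1.]); x=np.cross(y,zz)
        R1=Ro.from_matrix(np.stack([x,y,zz],1)); rv=(R0.inv()*R1).as_rotvec()
        if best is None or np.linalg.norm(rv)<np.linalg.norm(best[1]): best=(sg,rv)
    sh=R0.inv().apply(np.array(pos)-s["eef_pos"])*1000
    print("sg",best[0],"shift",sh.round(1),"turn",best[1].round(4)); 
def st():
    s=get_state(); M=Ro.from_rotvec(s["tcp_rot"]).as_matrix()
    print(round(s["clock"],2),s["eef_pos"].round(4),"toolx",M[:,0].round(4),"tooly",M[:,1].round(4),"F",s["contact_force"].round(2),"T",s["wrist_torque"].round(2),"w",round(s["gripper_width"],4),"j",s["joints"].round(2))
E
python3 - <<'E'
from h import *
st(); plan((.425,.338,.30),-.46)
z=np.load("ab.npz");P=z["bP"]; Q=P.reshape(-1,3)
c,s=np.cos(-.46),np.sin(-.46); d=Q[:,:2]-[.4255,.338]; lx=d[:,0]*c+d[:,1]*s; ly=-d[:,0]*s+d[:,1]*c
m=(lx>.028)&(lx<.07)&(abs(ly)<.02)&(Q[:,2]>.01); print(np.c_[lx[m],ly[m],Q[m,2]].round(3))
E
```

```text
0.1 [0.2268 0.6355 0.2306] toolx [-0.9418  0.3361  0.    ] tooly [ 0.3361  0.9418 -0.0011] F [-0.73 -0.37  0.26] T [-0.03 -0.05 -0.  ] w 0.0856 j [ 1.19  0.12  1.44 -0.    1.58 -0.04]
sg -1 shift [-286.6 -213.7  -69.2] turn [-9.0000e-04 -8.0000e-04 -1.4536e+00]
[[ 0.053  0.003  0.031]
 [ 0.055  0.001  0.03 ]
 [ 0.05   0.005  0.028]
 [ 0.051  0.001  0.031]
 [ 0.052 -0.002  0.033]
 [ 0.048 -0.     0.032]
 [ 0.05  -0.003  0.032]
 [ 0.051 -0.003  0.026]
 [ 0.046 -0.     0.028]
 [ 0.047 -0.002  0.024]
 [ 0.049 -0.004  0.024]
 [ 0.044  0.     0.022]
 [ 0.045 -0.003  0.023]
 [ 0.046 -0.003  0.016]
 [ 0.04   0.003  0.016]
 [ 0.041  0.002  0.012]
 [ 0.042 -0.001  0.013]
 [ 0.037  0.001  0.018]
 [ 0.039 -0.     0.014]
 [ 0.04  -0.002  0.01 ]
 [ 0.034  0.004  0.012]
 [ 0.035  0.001  0.014]
 [ 0.036 -0.003  0.019]
 [ 0.037 -0.004  0.012]
 [ 0.031  0.003  0.012]
 [ 0.032  0.     0.012]
 [ 0.034 -0.003  0.014]
 [ 0.029 -0.     0.016]
 [ 0.03  -0.002  0.013]]
```

Request:
send_rows:
  commands:
    - [[0,0,-50,0,0,0],[0,0,-69,0,0,0.1],[-286,-214,-69,0,0,1.688],[-286,-214,-69,0,0,1.688],[-286,-214,-69,0,0,1.688],[-286,-214,-69,0,0,1.688],[-286,-214,-69,0,0,1.688],[-286,-214,-69,0,0,1.688],[-286,-214,-69,0,0,1.688],[-286,-214,-69,0,0,1.688],[-286,-214,-69,0,0,1.688],[-286,-214,-69,0,0,1.688]]
  grip: 0

```text
clock: 1.3
eef_pos: [0.4246, 0.3374, 0.3]
tcp_rot: [-2.601, -1.763, 0.001]
contact_force: [0.2, -0.1, 0.5]
gripper_width: 0.0429
finger_force: 0.0
```

```bash
cat > hang.py <<'E'
from h import *
st(); w=snap("wrist","w1.png"); P=w["P"];Z=P[...,2];hs=w["hsv"]
org=w["ok"]&(hs[...,1]>180)&(hs[...,0]>12)&(hs[...,0]<26)&(np.hypot(P[...,0]-.425,P[...,1]-.338)<.06)
for n,a,b in (("fin",.08,.1),("roof",.04,.05)):
    q=(P[org&(Z>a)&(Z<b)][:,:2]*1000).astype(np.float32); r=cv2.minAreaRect(q); print(n,len(q),np.round(r[0],1),np.round(r[1],1),round(r[2],2),np.median(Z[org&(Z>a)&(Z<b)]).round(4))
E
python3 hang.py
```

```text
1.3 [0.4246 0.3374 0.3   ] toolx [ 3.705e-01  9.288e-01 -3.000e-04] tooly [ 9.288e-01 -3.705e-01 -3.000e-04] F [ 0.17 -0.15  0.49] T [-0.02  0.04 -0.02] w 0.0429 j [ 0.62 -0.18  1.62  0.    1.7   1.  ]
fin 0 [0. 0.] [0. 0.] 0.0 nan
roof 0 [0. 0.] [0. 0.] 0.0 nan
  return _methods._mean(a, axis=axis, dtype=dtype,
  ret = ret.dtype.type(ret / rcount)
```

View pics/w1.png

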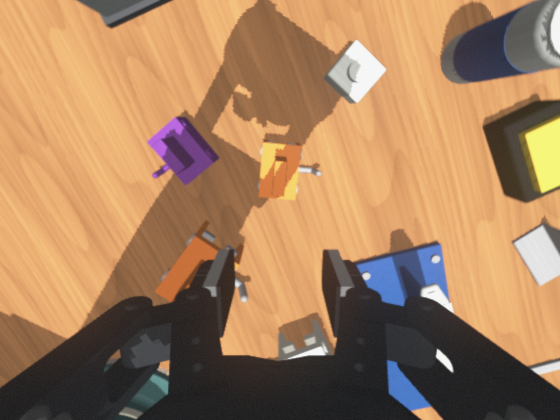

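```bash
cat > hang.py <<'E'
from h import *
st(); w=snap("wrist"); P=w["P"];Z=P[...,2];hs=w["hsv"]
print(hs[150,270],P[150,270],hs[190,280],P[190,280])
org=w["ok"]&(hs[...,1]>130)&(hs[...,0]>4)&(hs[...,0]<28)&(np.hypot(P[...,0]-.425,P[...,1]-.338)<.06)
for n,a,b in (("fin",.08,.1),("roof",.038,.052)):
    m=org&(Z>a)&(Z<b); 
    if m.sum()<9: continue
    q=(P[m][:,:2]*1000).astype(np.float32); r=cv2.minAreaRect(q); print(n,len(q),np.round(r[0],1),np.round(r[1],1),round(r[2],2),np.median(Z[m]).round(4))
E
python3 hang.py
```

```text
1.35 [0.4245 0.3376 0.3   ] toolx [ 3.794e-01  9.252e-01 -4.000e-04] tooly [ 9.252e-01 -3.794e-01 -2.000e-04] F [-0.78 -1.05 -0.1 ] T [-0.02 -0.01 -0.01] w 0.0422 j [ 0.62 -0.18  1.62  0.    1.7   1.01]
[ 23 142 246] [0.42679559 0.36980089 0.04600505] [ 12 172 213] [0.42271332 0.32759053 0.09044177]
fin 444 [426.5 340.3] [39.9 13.9] 63.28 0.0912
roof 1578 [426.4 340. ] [70.3 47.9] 63.28 0.0463
```

```bash
python3 -c "
from h import *
plan((.426,.3395,.13),-.466)"
```

```text
sg 1 shift [  2.2   1.  170. ] turn [-0.0003  0.0004  0.0908]
```

Request:
send_rows:
  commands:
    - [[2.2,1,40,0,0,0.0758],[2.2,1,80,0,0,0.0758],[2.2,1,120,0,0,0.0758],[2.2,1,160,0,0,0.0758],[2.2,1,185,0,0,0.0758],[2.2,1,205,0,0,0.0758],[2.2,1,220,0,0,0.0758],[2.2,1,232,0,0,0.0758],[2.2,1,242,0,0,0.0758],[2.2,1,247,0,0,0.0758],[2.2,1,247,0,0,0.0758]]

```text
clock: 2.5
eef_pos: [0.426, 0.3397, 0.053]
tcp_rot: [2.659, 1.673, -0.001]
contact_force: [-0.1, 0.6, -0.4]
gripper_width: 0.0424
finger_force: 0.0
```

```bash
python3 -c "
from h import *
st();plan((.426,.3395,.053),-.466)"
```

```text
2.5 [0.426  0.3397 0.053 ] toolx [ 4.325e-01  9.016e-01 -4.000e-04] tooly [ 9.016e-01 -4.325e-01 -2.000e-04] F [-0.15  0.58 -0.39] T [-0.03  0.03 -0.06] w 0.0424 j [ 0.63 -0.06  1.92 -0.    1.28  1.07]
sg 1 shift [-0.2  0.1  0. ] turn [-0.0002  0.0004  0.0187]
```

Request:
send_rows:
  commands:
    - [[0,0,0,0,0,0.018],[0,0,0,0,0,0.018],[0,0,0,0,0,0.018],[0,0,0,0,0,0.018],[0,0,0,0,0,0.018],[0,0,0,0,0,0.018]]
  grip: 1
  grip_force: 60

```text
clock: 3.1
eef_pos: [0.4264, 0.34, 0.054]
tcp_rot: [-2.674, -1.649, -0.002]
contact_force: [0.9, -0.7, 5.4]
gripper_width: 0.0134
finger_force: 61.6
```

```bash
python3 -c "
from h import *
st()"
```

```text
3.1 [0.4264 0.34   0.054 ] toolx [0.4491 0.8935 0.001 ] tooly [ 8.935e-01 -4.491e-01  5.000e-04] F [ 0.92 -0.74  5.41] T [ 0.    0.05 -0.02] w 0.0134 j [ 0.63 -0.06  1.92 -0.    1.28  1.09]
```

```bash
python3 -c "
from h import *
plan((.542,.235,.20),-.022)"
```

```text
sg 1 shift [ -41.7  150.5 -146. ] turn [ 0.0007 -0.0009 -0.4437]
```

Request:
send_rows:
  commands:
    - [[0,0,-15,0,0,0],[0,0,-45,0,0,0],[0,0,-85,0,0,0],[0,0,-125,0,0,0],[0,0,-146,0,0,0],[0,0,-146,0,0,0]]

```text
clock: 3.7
eef_pos: [0.4267, 0.3403, 0.2034]
tcp_rot: [-2.674, -1.649, -0.008]
contact_force: [-0.2, -1.1, -3.5]
gripper_width: 0.0135
finger_force: 60.4
```

```bash
python3 -c "
from h import *
st();plan((.542,.235,.20),-.022)"
```

```text
3.7 [0.4267 0.3403 0.2034] toolx [0.4491 0.8935 0.0045] tooly [ 0.8935 -0.4491  0.0023] F [-0.17 -1.13 -3.51] T [ 0.02 -0.01  0.04] w 0.0135 j [ 0.63 -0.16  1.76  0.    1.54  1.09]
sg 1 shift [-42.3 150.3   3.5] turn [ 0.0033 -0.0039 -0.4437]
```

Request:
send_rows:
  commands:
    - [[-10,36,0,0,0,-0.1],[-22,75,0,0,0,-0.2],[-34,115,0,0.002,-0.002,-0.3],[-42,150,3,0.003,-0.004,-0.4],[-42,150,3.5,0.003,-0.004,-0.444],[-42,150,3.5,0.003,-0.004,-0.444],[-42,150,3.5,0.003,-0.004,-0.444]]

```text
clock: 4.4
eef_pos: [0.5406, 0.2349, 0.1948]
tcp_rot: [-2.246, -2.195, 0.01]
contact_force: [-0.6, -0.3, -3.8]
gripper_width: 0.0131
finger_force: 60.5
```

```bash
cat > rel.py <<'E'
from h import *
st(); b=snap("top","t.png"); P=b["P"];Z=P[...,2];hs=b["hsv"]; ok=b["ok"]
s=get_state()["eef_pos"]; zr=s[2]-.054+.045
near=ok&(np.hypot(P[...,0]-s[0],P[...,1]-s[1])<.07)
m=near&(abs(Z-zr)<.008)&(hs[...,1]>130)&(hs[...,0]>4)&(hs[...,0]<28)
q=(P[m][:,:2]*1000).astype(np.float32)
if len(q)>9: r=cv2.minAreaRect(q); print("roof",len(q),np.round(r[0],1),np.round(r[1],1),round(r[2],2),np.median(Z[m]).round(4),"exp",round(zr,4),"x",q[:,0].min(),q[:,0].max(),"y",q[:,1].min(),q[:,1].max())
m=ok&(Z>.114)&(Z<.126)&(P[...,0]>.49)&(P[...,0]<.59)&(hs[...,1]<60)&(P[...,1]>-.05)&(P[...,1]<min(.13,s[1]-.04))
p=P[m]; ys=np.arange(-.05,.13,.01); E=[]
for y in ys:
    t=p[(p[:,1]>=y)&(p[:,1]<y+.01)]
    if len(t)>20: E.append((y+.005,(t[:,0].min()+t[:,0].max())/2,t[:,0].mean(),np.ptp(t[:,0])))
E=np.array(E)
print("mid fit",np.polyfit(E[:,0],E[:,1],1).round(4),"mean fit",np.polyfit(E[:,0],E[:,2],1).round(4),"w",E[:,3].mean().round(4),"z",np.median(p[:,2]).round(4))
E
python3 rel.py
python3 - <<'E'
from h import *
a=snap("scene"); cv2.imwrite("pics/s2.png",cv2.resize(a["pixels"][130:260,200:400],None,fx=4,fy=4,interpolation=cv2.INTER_CUBIC))
E
```

```text
4.4 [0.5406 0.2349 0.1948] toolx [ 0.0232  0.9997 -0.0037] tooly [ 0.9997 -0.0233 -0.0052] F [-0.57 -0.29 -3.77] T [0.02 0.03 0.02] w 0.0131 j [ 0.37 -0.05  1.67 -0.    1.53  0.39]
roof 10 [555.9 199.7] [ 3.8 13.2] 89.26 0.1858 exp 0.1862 x 549.317 562.4603 y 197.78613 201.55363
mid fit [0.0238 0.5375] mean fit [0.0204 0.5374] w 0.0354 z 0.1198
```

View pics/s2.png

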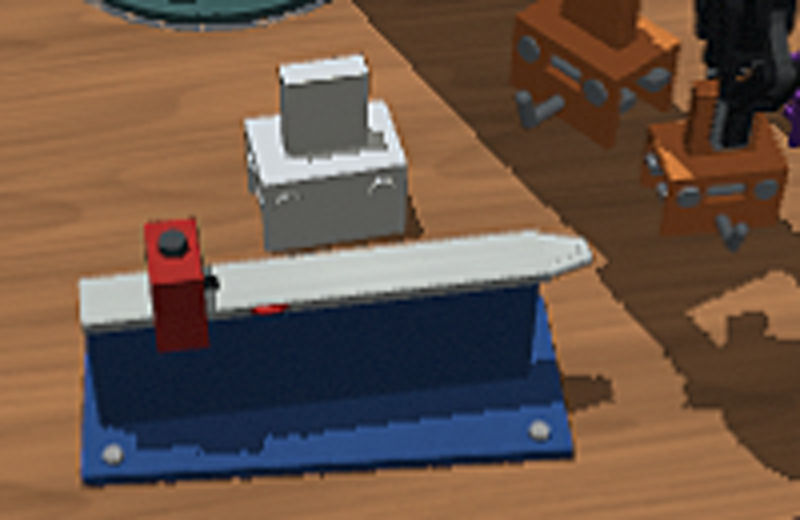

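Run:
```python
from h import *
plan((.5424,.225,.138),-.022)
a=snap("scene"); P=a["P"];hs=a["hsv"];Z=P[...,2]
red=a["ok"]&((hs[...,0]<6)|(hs[...,0]>172))&(hs[...,1]>150)&(abs(P[...,0]-.54)<.06)&(P[...,1]<.16)&(P[...,1]>-.15)
n,l,s,c=cv2.connectedComponentsWithStats(red.astype(np.uint8))
for i in range(1,n):
    if s[i,4]>3: p=P[l==i]; print(s[i],c[i].round(),p.mean(0).round(4),p.min(0).round(4),p.max(0).round(4))
m=a["ok"]&(abs(Z-.12)<.004)&(hs[...,1]<60)&(abs(P[...,0]-.54)<.03)
print(P[m].min(0),P[m].max(0)); p=P[m]; print(p[p[:,1].argsort()[-8:]].round(4))
blk=a["ok"]&(hs[...,2]<45)&(Z>.12)&(Z<.15)&(abs(P[...,0]-.54)<.03)&(P[...,1]<0); print(P[blk].mean(0),P[blk].min(0),P[blk].max(0),blk.sum())
og=a["ok"]&(hs[...,1]>150)&(hs[...,0]>4)&(hs[...,0]<26)&(Z>.12)&(P[...,1]>.18)&(P[...,1]<.29)&(P[...,0]>.5); print(P[og].min(0),P[og].max(0))
```

```text
sg 1 shift [-10.1   2.2  57.5] turn [-0.0043  0.0033 -0.0001]
[236 185  16  33 368] [244. 202.] [ 0.5528 -0.0812  0.1399] [ 0.5128 -0.0959  0.1001] [ 0.566  -0.0666  0.1605]
[263 206   9   3  18] [267. 207.] [ 0.5578 -0.0306  0.1195] [ 0.5541 -0.0397  0.1148] [ 0.561  -0.0208  0.1232]
[ 0.5106345  -0.13685439  0.1160327 ] [0.56254895 0.75484779 0.12396606]
[[0.542  0.7425 0.1211]
 [0.5382 0.7452 0.1209]
 [0.5394 0.7472 0.1217]
 [0.5404 0.7479 0.1189]
 [0.542  0.7511 0.1235]
 [0.5381 0.7523 0.1199]
 [0.5392 0.7529 0.1172]
 [0.5405 0.7548 0.1181]]
[ 0.54054465 -0.53857519  0.13659107] [ 0.51048889 -0.58321801  0.12015885] [ 0.56948975 -0.05746686  0.14994329] 183
[0.51213456 0.198051   0.14259776] [0.58254786 0.26872019 0.27194066]
```

Request:
send_rows:
  commands:
    - [[-10,2,15,-0.004,0.003,0],[-10,2,35,-0.004,0.003,0],[-10,2,52,-0.004,0.003,0],[-10,2.2,57.5,-0.004,0.003,0],[-10,2.2,57.5,-0.004,0.003,0],[-10,2.2,57.5,-0.004,0.003,0]]

```text
clock: 5.15
eef_pos: [0.5432, 0.2247, 0.1389]
tcp_rot: [2.245, 2.197, 0.001]
contact_force: [-0.3, 1.4, -3.1]
gripper_width: 0.0135
finger_force: 60.4
```

```bash
python3 - <<'E'
from h import *
st(); plan((.5409,.192,.138),-.022)
a=snap("scene"); np.savez("s3.npz",p=a["pixels"],P=a["P"]); P=a["P"];Z=P[...,2];hs=a["hsv"]
cv2.imwrite("pics/s3.png",cv2.resize(a["pixels"][140:240,300:410],None,fx=6,fy=6,interpolation=cv2.INTER_CUBIC)[:600])
og=a["ok"]&(hs[...,1]>130)&(hs[...,0]>4)&(hs[...,0]<28)&(P[...,1]>.17)&(P[...,1]<.27)&(P[...,0]>.5)
q=P[og]
# roof top plane
r=q[abs(q[:,2]-.129)<.006]; r=r[(r[:,0]<.562)]
A=np.c_[r[:,:2]-r[:,:2].mean(0),np.ones(len(r))]; print(len(r),np.linalg.lstsq(A,r[:,2],rcond=None)[0].round(4),r.mean(0).round(4))
f=q[(q[:,2]<.118)]; print("side",len(f),f.min(0).round(4),f.max(0).round(4),np.polyfit(f[:,1],f[:,0],1))
m=a["ok"]&(abs(Z-.12)<.005)&(hs[...,1]<60)&(abs(P[...,0]-.54)<.012)&(P[...,1]<.13)&(P[...,1]>-.02); print("bar z",P[m].mean(0))
E
python3 rel.py
```

```text
5.15 [0.5432 0.2247 0.1389] toolx [0.0217 0.9998 0.    ] tooly [ 9.998e-01 -2.170e-02  9.000e-04] F [-0.29  1.37 -3.06] T [0.   0.02 0.04] w 0.0135 j [ 0.35 -0.03  1.75 -0.    1.43  0.37]
sg 1 shift [-32.7  -1.6   0.9] turn [ 0.0009 -0.      0.0003]
221 [0.0222 0.0046 0.1315] [0.5455 0.2164 0.1315]
side 6526 [ 0.5003  0.17   -0.0286] [0.9556 0.27   0.1179] [0.10816819 0.73988452]
bar z [0.53999991 0.05375847 0.12174797]
5.2 [0.5433 0.2248 0.1392] toolx [2.170e-02 9.998e-01 2.000e-04] tooly [ 0.9998 -0.0217  0.0013] F [-0.23 -0.65 -2.18] T [-0.08  0.03 -0.  ] w 0.0133 j [ 0.35 -0.03  1.75 -0.    1.43  0.37]
mid fit [0.0236 0.5374] mean fit [0.0209 0.5373] w 0.0356 z 0.1198
```

View pics/s3.png

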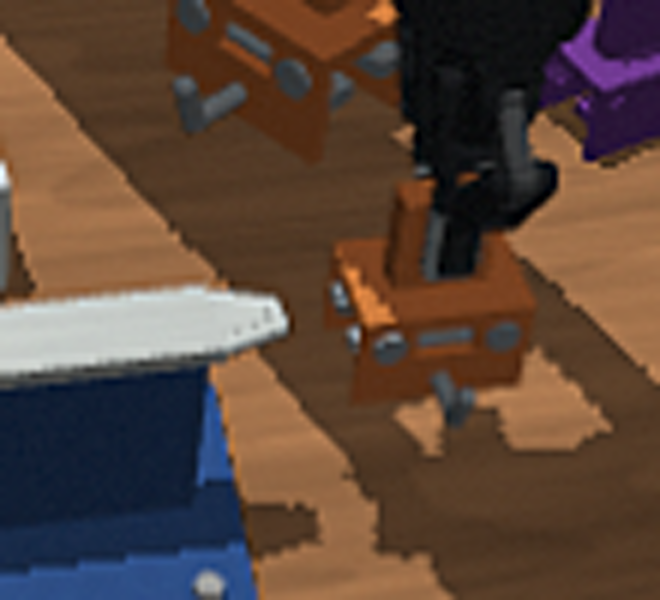

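Request:
send_rows:
  commands:
    - [[-10,-1.3,0.8,0,0,0],[-20,-1.3,0.8,0,0,0],[-27,-1.3,0.8,0,0,0],[-33,-1.3,0.8,0,0,0],[-33,-1.3,0.8,0,0,0],[-33,-1.3,0.8,0,0,0]]

```text
clock: 5.85
eef_pos: [0.541, 0.1915, 0.1376]
tcp_rot: [2.246, 2.196, 0.0]
contact_force: [0.5, -0.6, -2.9]
gripper_width: 0.0131
finger_force: 60.6
```

Run:
```python
from h import *
for _ in range(1): st()
a=snap("scene"); cv2.imwrite("pics/s4.png",cv2.resize(a["pixels"][150:230,300:400],None,fx=6,fy=6,interpolation=cv2.INTER_CUBIC))
st()
```

```text
5.85 [0.541  0.1915 0.1376] toolx [ 2.230e-02  9.998e-01 -1.000e-04] tooly [ 9.998e-01 -2.230e-02  3.000e-04] F [ 0.46 -0.57 -2.93] T [0.05 0.01 0.01] w 0.0131 j [ 0.3  -0.06  1.78 -0.    1.43  0.32]
5.9 [0.541  0.1917 0.1376] toolx [ 2.190e-02  9.998e-01 -1.000e-04] tooly [ 9.998e-01 -2.190e-02  3.000e-04] F [-0.3   0.42 -2.94] T [ 0.   -0.02  0.01] w 0.0131 j [ 0.3  -0.06  1.78 -0.    1.43  0.32]
```

View pics/s4.png

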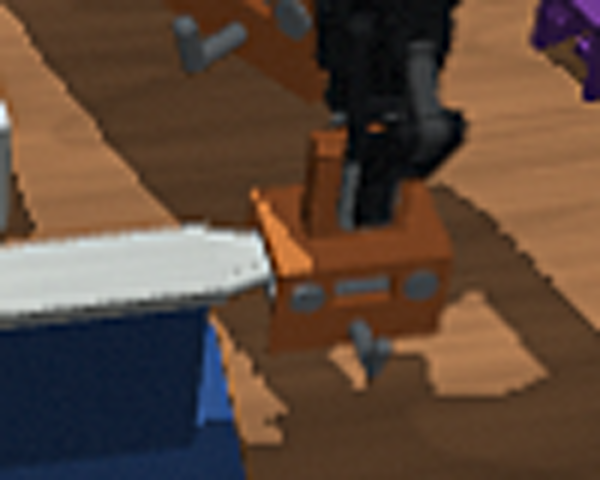

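Request:
send_rows:
  commands:
    - [[-3,0,-0.2,0,0,0],[-6,0,-0.2,0,0,0],[-8,0,-0.2,0,0,0],[-10,0,-0.2,0,0,0],[-12,0,-0.2,0,0,0],[-14,0,-0.2,0,0,0],[-14,0,-0.2,0,0,0]]

```text
clock: 6.6
eef_pos: [0.5407, 0.1774, 0.1378]
tcp_rot: [2.245, 2.197, -0.0]
contact_force: [-0.1, 0.7, -2.6]
gripper_width: 0.0131
finger_force: 60.6
```

```bash
python3 -c "
from h import *
st()"
```

```text
6.6 [0.5407 0.1774 0.1378] toolx [ 2.200e-02  9.998e-01 -3.000e-04] tooly [ 9.998e-01 -2.200e-02  2.000e-04] F [-0.11  0.69 -2.61] T [ 0.    0.02 -0.05] w 0.0131 j [ 0.27 -0.07  1.79 -0.    1.43  0.29]
```

Request:
send_rows:
  commands:
    - [[-2,0,0,0,0,0],[-4,0,0,0,0,0],[-6,0,0,0,0,0],[-8,0,0,0,0,0],[-10,0,0,0,0,0],[-10,0,0,0,0,0]]

```text
clock: 7.2
eef_pos: [0.5413, 0.1675, 0.1383]
tcp_rot: [2.244, 2.196, 0.003]
contact_force: [6.9, -0.2, -2.4]
gripper_width: 0.0136
finger_force: 60.5
```

Request:
send_rows:
  commands:
    - [[-2,0,0,0,0,0],[-4,0,0,0,0,0],[-6,0,0,0,0,0],[-6,0,0,0,0,0]]

```text
clock: 7.6
eef_pos: [0.5412, 0.1618, 0.1383]
tcp_rot: [2.244, 2.196, 0.004]
contact_force: [7.4, 3.3, -3.0]
gripper_width: 0.0134
finger_force: 60.5
```

```bash
python3 -c "
from h import *
st()"; python3 rel.py
```

```text
7.6 [0.5412 0.1618 0.1383] toolx [2.160e-02 9.998e-01 9.000e-04] tooly [ 0.9998 -0.0216  0.0029] F [ 7.35  3.29 -2.97] T [ 0.6  -1.43  0.28] w 0.0134 j [ 0.25 -0.09  1.8   0.    1.43  0.27]
7.6 [0.5412 0.1618 0.1383] toolx [2.160e-02 9.998e-01 9.000e-04] tooly [ 0.9998 -0.0216  0.0029] F [ 7.35  3.29 -2.97] T [ 0.6  -1.43  0.28] w 0.0134 j [ 0.25 -0.09  1.8   0.    1.43  0.27]
roof 32 [519.5 170.8] [15.5 48.4] 14.05 0.1282 exp 0.1294 x 515.57086 532.54614 y 147.49168 195.65706
mid fit [0.0237 0.5374] mean fit [0.0261 0.5373] w 0.0353 z 0.1196
```

Request:
send_rows:
  commands:
    - [[0,0.5,0,0,0,0],[0,1.0,0,0,0,0],[0,1.0,0,0,0,0],[0,1.0,0,0,0,0]]

```text
clock: 8.05
eef_pos: [0.5415, 0.1616, 0.1379]
tcp_rot: [2.245, 2.197, 0.001]
contact_force: [3.1, 1.0, -1.4]
gripper_width: 0.0133
finger_force: 60.7
```

```bash
python3 -c "
from h import *
st()"
```

```text
8.05 [0.5415 0.1616 0.1379] toolx [ 2.180e-02  9.998e-01 -3.000e-04] tooly [ 9.998e-01 -2.180e-02  8.000e-04] F [ 3.07  0.98 -1.41] T [ 0.05 -0.68  0.12] w 0.0133 j [ 0.25 -0.08  1.8  -0.    1.43  0.27]
```

Request:
send_rows:
  commands:
    - [[0,0.8,0,0,0,0],[-2,0.8,0,0,0,0],[-4,0.8,0,0,0,0],[-6,0.8,0,0,0,0],[-8,0.8,0,0,0,0],[-8,0.8,0,0,0,0]]

```text
clock: 8.65
eef_pos: [0.5419, 0.1533, 0.1377]
tcp_rot: [2.246, 2.197, -0.0]
contact_force: [0.2, -0.5, -3.7]
gripper_width: 0.0129
finger_force: 60.6
```

```bash
python3 -c "
from h import *
st()"
```

```text
8.65 [0.5419 0.1533 0.1377] toolx [ 2.210e-02  9.998e-01 -3.000e-04] tooly [ 9.998e-01 -2.210e-02  1.000e-04] F [ 0.18 -0.54 -3.69] T [0.   0.04 0.02] w 0.0129 j [ 0.23 -0.09  1.8  -0.    1.43  0.25]
```

Request:
send_rows:
  commands:
    - [[-3,0,0,0,0,0],[-6,0,0,0,0,0],[-9,0,0,0,0,0],[-12,0,0,0,0,0],[-15,0,0,0,0,0],[-15,0,0,0,0,0]]

```text
clock: 9.25
eef_pos: [0.5416, 0.1382, 0.1377]
tcp_rot: [2.246, 2.196, -0.0]
contact_force: [-0.4, -0.6, -3.3]
gripper_width: 0.0133
finger_force: 60.5
```

Request:
send_rows:
  commands:
    - [[-3,0,0,0,0,0],[-6,0,0,0,0,0],[-9,0,0,0,0,0],[-12,0,0,0,0,0],[-12,0,0,0,0,0]]

```text
clock: 9.75
eef_pos: [0.5413, 0.1262, 0.1378]
tcp_rot: [2.246, 2.196, -0.0]
contact_force: [0.5, -0.5, -2.7]
gripper_width: 0.0134
finger_force: 60.6
```

```bash
python3 -c "
from h import *
st()"
```

```text
9.75 [0.5413 0.1262 0.1378] toolx [ 2.220e-02  9.998e-01 -3.000e-04] tooly [ 9.998e-01 -2.220e-02  2.000e-04] F [ 0.49 -0.45 -2.67] T [0.01 0.01 0.02] w 0.0134 j [ 0.18 -0.1   1.81 -0.    1.43  0.21]
```

Request:
send_rows:
  commands:
    - [[-3,0,0,0,0,0],[-6,0,0,0,0,0],[-9,0,0,0,0,0],[-12,0,0,0,0,0],[-15,0,0,0,0,0],[-18,0,0,0,0,0],[-20,0,0,0,0,0],[-20,0,0,0,0,0]]

```text
clock: 10.55
eef_pos: [0.5409, 0.1064, 0.1378]
tcp_rot: [2.246, 2.197, -0.0]
contact_force: [-0.2, -0.7, -3.8]
gripper_width: 0.0135
finger_force: 60.5
```

```bash
python3 -c "
from h import *
st()"
```

```text
10.55 [0.5409 0.1064 0.1378] toolx [ 2.210e-02  9.998e-01 -3.000e-04] tooly [ 9.998e-01 -2.210e-02  2.000e-04] F [-0.19 -0.66 -3.82] T [-0.    0.05  0.04] w 0.0135 j [ 0.15 -0.11  1.82 -0.    1.43  0.17]
```

Request:
send_rows:
  commands:
    - [[-3,0,0,0,0,0],[-6,0,0,0,0,0],[-9,0,0,0,0,0],[-12,0,0,0,0,0],[-15,0,0,0,0,0],[-18,0,0,0,0,0],[-20,0,0,0,0,0],[-20,0,0,0,0,0]]

```text
clock: 11.35
eef_pos: [0.5405, 0.0864, 0.1378]
tcp_rot: [2.246, 2.197, -0.0]
contact_force: [0.5, -0.3, -2.6]
gripper_width: 0.0132
finger_force: 60.6
```

Request:
send_rows:
  commands:
    - [[-3,0,0,0,0,0],[-6,0,0,0,0,0],[-9,0,0,0,0,0],[-12,0,0,0,0,0],[-15,0,0,0,0,0],[-18,0,0,0,0,0],[-20,0,0,0,0,0],[-20,0,0,0,0,0]]

```text
clock: 12.15
eef_pos: [0.54, 0.0664, 0.1378]
tcp_rot: [2.246, 2.197, -0.0]
contact_force: [0.1, -0.5, -2.8]
gripper_width: 0.0132
finger_force: 60.5
```

Request:
send_rows:
  commands:
    - [[-3,0,0,0,0,0],[-6,0,0,0,0,0],[-9,0,0,0,0,0],[-12,0,0,0,0,0],[-15,0,0,0,0,0],[-18,0,0,0,0,0],[-20,0,0,0,0,0],[-20,0,0,0,0,0]]

```text
clock: 12.95
eef_pos: [0.5396, 0.0464, 0.1378]
tcp_rot: [2.246, 2.197, -0.0]
contact_force: [0.2, 0.2, -3.4]
gripper_width: 0.0131
finger_force: 60.5
```

```bash
python3 -c "
from h import *
st()"
```

```text
12.95 [0.5396 0.0464 0.1378] toolx [ 2.210e-02  9.998e-01 -3.000e-04] tooly [ 9.998e-01 -2.210e-02  2.000e-04] F [ 0.22  0.25 -3.42] T [0.02 0.01 0.  ] w 0.0131 j [ 0.04 -0.14  1.84 -0.    1.43  0.06]
```

Sliding freely. Continue to just before the nose, then onto it in small steps.

Request:
send_rows:
  commands:
    - [[-3,0,0,0,0,0],[-6,0,0,0,0,0],[-9,0,0,0,0,0],[-12,0,0,0,0,0],[-15,0,0,0,0,0],[-18,0,0,0,0,0],[-20,0,0,0,0,0],[-20,0,0,0,0,0]]

```text
clock: 13.75
eef_pos: [0.5392, 0.0264, 0.1378]
tcp_rot: [2.246, 2.197, 0.0]
contact_force: [-0.6, 0.2, -3.1]
gripper_width: 0.013
finger_force: 60.5
```

Request:
send_rows:
  commands:
    - [[-2,0,0,0,0,0],[-4,0,0,0,0,0],[-6,0,0,0,0,0],[-8,0,0,0,0,0],[-10,0,0,0,0,0],[-12,0,0,0,0,0],[-12,0,0,0,0,0]]

```text
clock: 14.45
eef_pos: [0.5391, 0.0145, 0.1379]
tcp_rot: [2.245, 2.197, 0.001]
contact_force: [2.4, 1.0, -3.7]
gripper_width: 0.0138
finger_force: 60.4
```

```bash
python3 -c "
from h import *
st()"
```

```text
14.45 [0.5391 0.0145 0.1379] toolx [ 0.0218  0.9998 -0.    ] tooly [ 0.9998 -0.0218  0.001 ] F [ 2.36  1.   -3.73] T [ 0.1  -0.62  0.1 ] w 0.0138 j [-0.02 -0.14  1.85 -0.    1.43  0.  ]
```

Request:
send_rows:
  commands:
    - [[-2,0,0,0,0,0],[-4,0,0,0,0,0],[-6,0,0,0,0,0],[-8,0,0,0,0,0],[-10,0,0,0,0,0],[-10,0,0,0,0,0]]

```text
clock: 15.05
eef_pos: [0.539, 0.0044, 0.138]
tcp_rot: [2.245, 2.196, 0.001]
contact_force: [4.8, 0.1, -3.2]
gripper_width: 0.0132
finger_force: 60.5
```

Request:
send_rows:
  commands:
    - [[-2,0,0,0,0,0],[-4,0,0,0,0,0],[-6,0,0,0,0,0],[-8,0,0,0,0,0],[-10,0,0,0,0,0],[-10,0,0,0,0,0]]

```text
clock: 15.65
eef_pos: [0.5388, -0.0055, 0.138]
tcp_rot: [2.245, 2.196, 0.001]
contact_force: [4.3, 0.4, -3.4]
gripper_width: 0.0135
finger_force: 60.5
```

```bash
python3 -c "
from h import *
st()"
```

```text
15.65 [ 0.5388 -0.0055  0.138 ] toolx [ 2.190e-02  9.998e-01 -3.000e-04] tooly [ 0.9998 -0.0219  0.0011] F [ 4.33  0.35 -3.42] T [ 0.13 -1.    0.11] w 0.0135 j [-0.06 -0.14  1.85 -0.    1.43 -0.04]
```

Request:
send_rows:
  commands:
    - [[-2,0,0,0,0,0],[-4,0,0,0,0,0],[-6,0,0,0,0,0],[-8,0,0,0,0,0],[-10,0,0,0,0,0],[-12,0,0,0,0,0],[-14,0,0,0,0,0],[-16,0,0,0,0,0],[-16,0,0,0,0,0]]

```text
clock: 16.55
eef_pos: [0.5384, -0.0218, 0.138]
tcp_rot: [2.245, 2.196, 0.0]
contact_force: [4.4, -3.1, -2.7]
gripper_width: 0.0132
finger_force: 60.5
```

Request:
send_rows:
  commands:
    - [[-1,0,0,0,0,0],[-2,0,0,0,0,0],[-3,0,0,0,0,0],[-4,0,0,0,0,0],[-4,0,0,0,0,0]]

```text
clock: 17.05
eef_pos: [0.5377, -0.0255, 0.1376]
tcp_rot: [-2.246, -2.197, 0.001]
contact_force: [1.0, 0.5, -2.4]
gripper_width: 0.0135
finger_force: 60.6
```

```bash
python3 -c "
from h import *
st()
a=snap('scene'); P=a['P'];hs=a['hsv']
red=a['ok']&((hs[...,0]<5)|(hs[...,0]>172))&(hs[...,1]>200)&(abs(P[...,0]-.54)<.06)&(P[...,1]<.03)&(P[...,1]>-.15)
n,l,s,c=cv2.connectedComponentsWithStats(red.astype(np.uint8))
for i in range(1,n): p=P[l==i]; print(s[i],p.mean(0).round(4),p.min(0).round(4),p.max(0).round(4))
cv2.imwrite('pics/s5.png',cv2.resize(a['pixels'][150:240,220:330],None,fx=6,fy=6,interpolation=cv2.INTER_CUBIC))
"
```

```text
17.05 [ 0.5377 -0.0255  0.1376] toolx [ 2.190e-02  9.998e-01 -4.000e-04] tooly [ 9.998e-01 -2.190e-02 -6.000e-04] F [ 0.96  0.45 -2.36] T [-0.05 -0.25  0.01] w 0.0135 j [-0.09 -0.14  1.85 -0.    1.43 -0.07]
[248 185   1   2   2] [ 0.5182 -0.0669  0.1563] [ 0.5173 -0.067   0.1557] [ 0.5192 -0.0667  0.157 ]
[237 186   1   1   1] [ 0.5152 -0.0918  0.1561] [ 0.5152 -0.0918  0.1561] [ 0.5152 -0.0918  0.1561]
[249 192   1   1   1] [ 0.5405 -0.0671  0.1572] [ 0.5405 -0.0671  0.1572] [ 0.5405 -0.0671  0.1572]
[238 199  14  18 113] [ 0.5619 -0.081   0.1289] [ 0.5581 -0.0951  0.1014] [ 0.5649 -0.0674  0.1565]
```

View pics/s5.png

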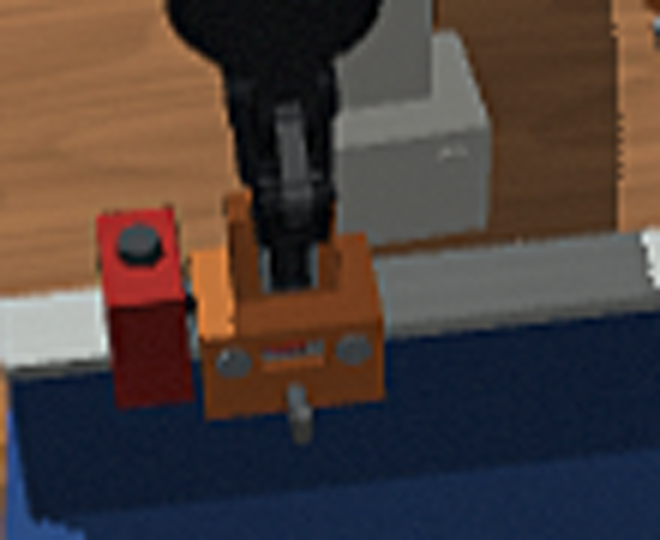

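Request:
send_rows:
  commands:
    - [[-1,0,0,0,0,0],[-2,0,0,0,0,0],[-3,0,0,0,0,0],[-3,0,0,0,0,0]]

```text
clock: 17.5
eef_pos: [0.5378, -0.0284, 0.1376]
tcp_rot: [-2.246, -2.197, 0.001]
contact_force: [-0.8, 1.0, -3.5]
gripper_width: 0.0132
finger_force: 60.5
```

Request:
send_rows:
  commands:
    - [[-0.5,0,0,0,0,0],[-1,0,0,0,0,0],[-1.5,0,0,0,0,0],[-1.5,0,0,0,0,0]]

```text
clock: 17.9
eef_pos: [0.5379, -0.0294, 0.1378]
tcp_rot: [-2.245, -2.197, -0.001]
contact_force: [-1.1, 4.8, -2.7]
gripper_width: 0.0134
finger_force: 60.6
```

```bash
cat > nose.py <<'E'
from h import *
st()
a=snap('scene'); P=a['P'];hs=a['hsv']
red=a['ok']&((hs[...,0]<8)|(hs[...,0]>165))&(hs[...,1]>110)&(P[...,0]>.54)&(P[...,0]<.58)&(P[...,1]<.01)&(P[...,1]>-.06)
p=P[red]; print("nose",len(p),p.mean(0).round(4),p.min(0).round(4),p.max(0).round(4)) if len(p) else print("none")
og=a['ok']&(hs[...,1]>150)&(hs[...,0]>=9)&(hs[...,0]<24)&(abs(P[...,0]-.565)<.006)&(P[...,1]<.03)&(P[...,1]>-.075)&(P[...,2]>.085)&(P[...,2]<.125)
q=P[og]; print("side",len(q),q.min(0).round(4),q.max(0).round(4),"mid y",((q.min(0)+q.max(0))/2)[1].round(4))
cv2.imwrite('pics/s6.png',cv2.resize(a['pixels'][150:240,220:330],None,fx=6,fy=6,interpolation=cv2.INTER_CUBIC))
E
python3 nose.py
```

```text
17.9 [ 0.5379 -0.0294  0.1378] toolx [2.170e-02 9.998e-01 7.000e-04] tooly [ 9.998e-01 -2.170e-02  2.000e-04] F [-1.06  4.83 -2.75] T [ 0.98  0.17 -0.01] w 0.0134 j [-0.1  -0.14  1.85  0.    1.43 -0.08]
nose 18 [ 0.5624 -0.0315  0.1188] [ 0.5586 -0.0575  0.0852] [0.5735 0.0016 0.2682]
side 214 [ 0.559  -0.0658  0.0863] [0.5654 0.002  0.125 ] mid y -0.0319
```

Request:
send_rows:
  commands:
    - [[0.6,0,0.4,0,0,0],[1.3,0,0.6,0,0,0],[1.3,0,0.6,0,0,0],[1.3,0,0.6,0,0,0]]

```text
clock: 18.35
eef_pos: [0.538, -0.0286, 0.1372]
tcp_rot: [2.245, 2.197, 0.0]
contact_force: [-0.1, 0.1, -2.3]
gripper_width: 0.013
finger_force: 60.6
```

```bash
python3 nose.py
```

```text
18.35 [ 0.538  -0.0286  0.1372] toolx [ 2.180e-02  9.998e-01 -4.000e-04] tooly [ 9.998e-01 -2.180e-02  4.000e-04] F [-0.13  0.06 -2.28] T [ 0.2  -0.01 -0.  ] w 0.013 j [-0.1  -0.14  1.85 -0.    1.43 -0.08]
nose 14 [ 0.5612 -0.0307  0.101 ] [ 0.5575 -0.0554  0.085 ] [ 0.5647 -0.0086  0.1227]
side 225 [ 0.559  -0.0652  0.0851] [0.5661 0.0043 0.125 ] mid y -0.0305
```

View pics/s6.png

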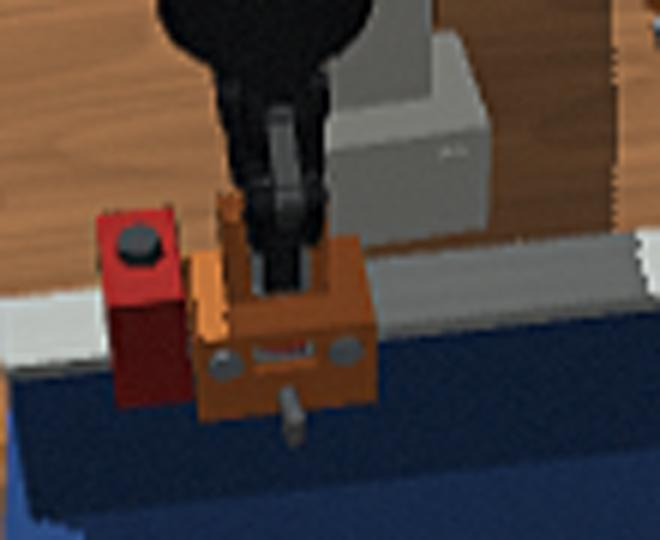

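Request:
send_rows:
  commands:
    - [[0,0,0,0,0,0],[0,0,0,0,0,0],[0,0,0,0,0,0],[0,0,0,0,0,0]]
  grip: 0.1
  grip_force: 20

```text
clock: 18.8
eef_pos: [0.538, -0.0286, 0.1373]
tcp_rot: [2.245, 2.197, 0.0]
contact_force: [0.2, 0.8, -0.5]
gripper_width: 0.0387
finger_force: 0.0
```

```bash
python3 nose.py
```

```text
18.8 [ 0.538  -0.0286  0.1373] toolx [ 2.190e-02  9.998e-01 -3.000e-04] tooly [ 9.998e-01 -2.190e-02  4.000e-04] F [ 0.2   0.82 -0.52] T [ 0.01 -0.03 -0.01] w 0.0387 j [-0.1  -0.14  1.85 -0.    1.43 -0.08]
nose 15 [ 0.5626 -0.0311  0.112 ] [ 0.5576 -0.0554  0.0841] [ 0.5784 -0.0061  0.2465]
side 221 [ 0.559  -0.0644  0.0862] [0.565  0.0042 0.125 ] mid y -0.0301
```

Request:
send_rows:
  commands:
    - [[0,0,-8,0,0,0],[0,0,-20,0,0,0],[0,0,-40,0,0,0],[0,0,-70,0,0,0],[0,0,-110,0,0,0],[0,0,-150,0,0,0],[0,0,-150,0,0,0],[0,0,-150,0,0,0],[0,0,-150,0,0,0]]

```text
clock: 19.75
eef_pos: [0.5377, -0.0285, 0.2866]
tcp_rot: [-2.245, -2.197, 0.001]
contact_force: [-0.4, 0.9, 0.1]
gripper_width: 0.0383
finger_force: 0.0
```

```bash
python3 nose.py
```

```text
19.75 [ 0.5377 -0.0285  0.2866] toolx [ 2.180e-02  9.998e-01 -2.000e-04] tooly [ 9.998e-01 -2.180e-02 -6.000e-04] F [-0.43  0.91  0.07] T [-0.01  0.04 -0.06] w 0.0383 j [-0.1  -0.19  1.65 -0.    1.68 -0.08]
nose 12 [ 0.5606 -0.0311  0.103 ] [ 0.5583 -0.0551  0.0836] [ 0.563  -0.0098  0.1233]
side 225 [ 0.5591 -0.0643  0.0857] [0.5656 0.0041 0.1246] mid y -0.0301
```

View pics/s6.png

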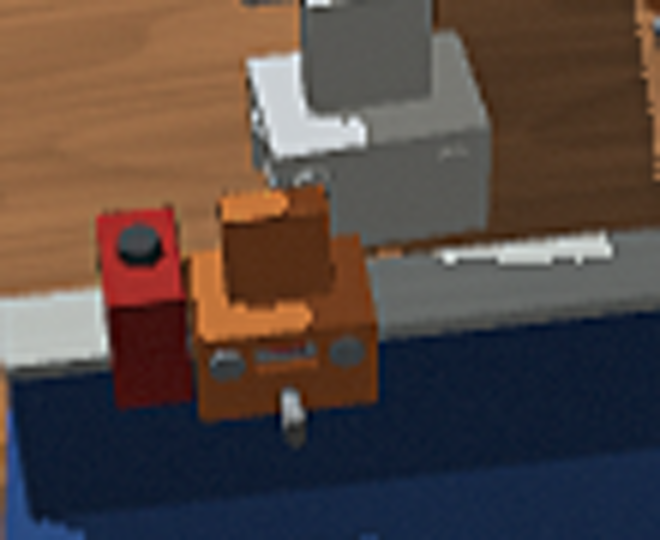

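```bash
python3 -c "
from plant import hand_in
print(hand_in())"
```

```text
the job is handed in; nothing more can be done
None
```

I threaded the smaller orange hanger onto the rail, slid it to the red stop and released it, then handed the job in at 19.8 s: the catch shows in the side window, the hanger sits about 2 mm short of the solid stop, and measured forces stayed under 10 N.

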